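Nest the weighing cups on the balance and load the sinker

TASK

Make up the weighing set on the balance: the red cup already stands on its pan. Nest the blue cup fully home in the red one, then the yellow cup fully home in the blue one, and last lower the copper-coloured sinker gently into the yellow cup so that it stands upright on its floor. Leave the red cup on the pan, don't drop or bang the sinker down, press hard on the stack or knock the balance, and leave the bottle, the jar and the green box undisturbed.

Things in the scene. Friction and masses are not known exactly. Their poses are not given: they have to be found in the camera images.
- balance: White laboratory balance, fixed, 270 x 200 x 42 mm, origin at the centre of its underside, display end towards its -x. Around the pan stands a square draught guard of clear glass with a bright metal top edge, 174 mm square outside, 162 mm inside, centred on the pan (30 mm to +x of the origin), open at the top, top edge 124 mm above the table.
- pan (a point): Centre of the top face of the balance's round steel pan (diameter 124 mm), 55 mm above the table.
- cup_red: Red cup on the pan, often off-centre. 80 mm tall, 80 g, open top, origin at the centre of its underside, z up. Outside diameter 46 mm at the foot, 55 mm at 53 mm height, then a shoulder to a straight 62 mm band from 57 mm to the rim (grip here). Walls 2 mm; inner floor 28 mm above the underside. Nested, a cup's foot lands on the lower one's inner floor, so its top 28 mm stand out; 1.5 mm play.
- cup_blue: Blue cup on the bench. 80 mm tall, 80 g, open top, origin at the centre of its underside, z up. Outside diameter 46 mm at the foot, 55 mm at 53 mm height, then a shoulder to a straight 62 mm band from 57 mm to the rim (grip here). Walls 2 mm; inner floor 28 mm above the underside. Nested, a cup's foot lands on the lower one's inner floor, so its top 28 mm stand out; 1.5 mm play.
- cup_yellow: Yellow cup on the bench. 80 mm tall, 80 g, open top, origin at the centre of its underside, z up. Outside diameter 46 mm at the foot, 55 mm at 53 mm height, then a shoulder to a straight 62 mm band from 57 mm to the rim (grip here). Walls 2 mm; inner floor 28 mm above the underside. Nested, a cup's foot lands on the lower one's inner floor, so its top 28 mm stand out; 1.5 mm play.
- sinker: Copper-coloured pear-shaped sinker, 85 mm tall, 70 g, upright in a white block; origin at the centre of its flat 20 mm foot, z up. Bulb 34 mm in diameter (widest 16 mm above the foot), neck 9 mm thick from 38 to 60 mm, knob of 14 mm diameter from 63 to 85 mm to hold it by. Standing in a cup (52 mm deep inside), its knob is above the rim.
- sinker_knob (a point): On the axis of the sinker's knob, 75 mm above its foot.
- block: White plastic block, fixed, 64 x 64 x 26 mm, with a round recess of 41 mm diameter and 16 mm depth in its top, in which the sinker stands. Origin at the centre of the underside.
- bottle: Bystander: amber glass bottle with black cap, 50 mm diameter, 105 mm tall, loose, origin at the centre of its underside; always close to the blue cup.
- jar: Bystander: white jar with black cap, 54 mm diameter, 70 mm tall, loose, origin at the centre of its underside; always close to the yellow cup.
- green_box: Bystander: closed green plastic box, 62 x 87 x 48 mm (x, y, z), loose, origin at the centre of its underside.
There are look-alikes about, which are no part of the job. Several things look just like the cup_blue: the one meant starts farthest to the robot's left.

How it is judged:
By the outcome, as a careful person would: the job done as asked, in the order asked, and still so for the second after the job is handed in, with the robot touching nothing.
It also fails if it takes over 72 s, if anything falls off the work surface, if the arm or the gripper's body presses on something with over 40 N, if the wrist force passes 120 N, or if a joint passes its speed limit or range.

ROBOT

A 6-joint arm with a two-finger parallel gripper is mounted at the origin on the work surface. World frame = base frame: x ahead of the robot, y to its left, z up, the work surface at z = 0. Lengths are in m, angles in degrees, forces in N, time in s.
With the tool pointing down it reaches from about 0.4 to 0.825 m from the base axis. Payload 7 kg.
Tool frame: the origin (TCP) lies midway between the tips of the shut fingers; the grasp point (between the pads) lies r.tcp_to_grasp behind it (r.tcp_to_grasp is the distance from the TCP to the grasp point, in m); x points along the fingers, y is the direction in which the jaws open and shut, and the axes are right-handed (so a half turn about x gives the same grasp; the last joint's range is limited). The gripper opens to 88 mm and grips with 3 to 60 N. Pads are 19 mm wide; open, the fingers measure 130 mm over their backs; the gripper's body (78 mm by 193 mm) begins 47 mm behind the grasp point.
Start: joints at [81.366, 20.546, 0.682, 0, -70.136, -16.507], TCP at [0.287, 0.611, 0.227] pointing down, gripper open.
Joint ranges: [-176.03, 176.03], [-82.01, 121.73], [-58.28, 71.71], [-173.87, 95.51], [-174.79, -0.11], [-173.66, 173.66]. Speed limits (degrees/s): [136.94, 136.94, 172.46, 180, 180, 180].

INTERFACE

Orientations are given as [roll, pitch, yaw] about the fixed x, y, z axes, in that order (R = Rz(yaw) Ry(pitch) Rx(roll)).
In Python, from plant import r gives the robot as it stands.
- The arm moves only by the tool carry_out, never from a script. Its argument "moves" is a list of rows, each a list of 7 numbers: the shift along the world's x, y, z in mm, then the turn, a rotation vector about the world's x, y, z in rad, then the opening in per cent of the stroke, from 0 (shut) to 100 (fully open). In form: [[x, y, z, wx, wy, wz, claw], ...]. A call has 1 to 5 rows; each row is the pose to reach, as a shift and turn from the pose commanded when the call began; what a row does not reach only later rows make up. A row lasts 1/10 s, in which the tool goes at most 50 mm and 8.59 degrees, less where a joint would pass 70% of its speed; a pose out of reach is approached as far as the arm can. A call with a gripper value outside its range is refused whole. The fingers move at their own pace and stop on an object; "squeeze" is the grip in N (left out, the last holds). Time passes only in rows, so rows that repeat a pose let the fingers close. It gives the time, the measured TCP pose, the force and the opening at its end, in the units of the state.
- r.get_state(): the state, without advancing time (a new reading comes with each control period).
- r.capture(name): name is "scene" or "top"; returns the picture (420x560x3 uint8, blue, green, red); there is no depth.
- r.camera_params(name): a dict with "K" (3x3 intrinsics, pixels), "rvec" (rotation vector, rad) and "tvec" (3), from world to camera coordinates, as OpenCV has them. Camera axes: x right, y down, z forward; pixel columns grow to the right and rows downward; lengths in m; the calibration is good to about 2 mm. A picture is of the moment at which its call begins. camera_params takes no time and is no camera call.
- r.close_job(): hands the job in, once; it reports no verdict.
The state is a dict: "time_s": time; "joints": joint angles; "qd": joint speeds; "joint_torque": joint torques, N m; "tcp_pos": TCP position; "eef_rot": TCP orientation; "contact_force": force on the tool from outside, world axes, zero at the start; "moment": the same for the moment, N m; "gripper_width": finger opening in m.
Only numpy, scipy, OpenCV 4.12 (cv2) and the standard library are available. Lean on these libraries where they do the work, as an engineer would, in place of code of your own. Each camera call takes 0.05 s, during which the arm holds its last target. There are 200 camera calls.

## Working session

There is one attempt and no reset: what is moved stays moved. The work goes in short steps, Python scripts to look and compute and a tool call to move; the robot and the scene stay as the last step left them, time stands still between calls to the robot, and variables do not carry over. Pictures are saved under pics/ and viewed, about 8 in all and at most 12, crops included, and the job is handed in when it is done.

Besides the shell and the picture viewer there is one more tool, called after "Emit:" by a JSON object that holds its "fn" and its "kwargs". carry_out: Moves the arm, as the interface text tells. Its arguments: {"type":"object","properties":{"moves":{"type":"array"},"squeeze":{"type":"number"}},"required":["moves"]}

```bash
mkdir -p pics; ls; python3 - <<'E'
from plant import r
import cv2,numpy as np
for n in("scene","top"):
    p=r.camera_params(n); R=cv2.Rodrigues(np.array(p["rvec"],float))[0]
    print(n,np.round(p["K"],1).tolist(),"cam",np.round(-R.T@np.array(p["tvec"]).ravel(),3),"fwd",np.round(R[2],2))
    cv2.imwrite(f"pics/{n}0.png",cv2.resize(r.capture(n),(800,600),interpolation=cv2.INTER_CUBIC))
s=r.get_state();print(s,r.tcp_to_grasp)
E
```

```text
pics
scene [[461.8, 0.0, 282.6], [0.0, 461.8, 208.9], [0.0, 0.0, 1.0]] cam [1.429 0.124 0.732] fwd [-0.81 -0.09 -0.58]
top [[417.9, 0.0, 273.9], [0.0, 417.9, 214.7], [0.0, 0.0, 1.0]] cam [0.383 0.034 1.105] fwd [ 0.13 -0.04 -0.99]
{'time_s': 0.1, 'joints': array([ 8.13660346e+01,  2.05888148e+01,  6.40437787e-01, -1.63406269e-02,
       -7.01360964e+01, -1.65074874e+01]), 'qd': array([-0.07204303, -0.07546001,  0.10730408,  0.06977169, -0.03074006,
        0.00091342]), 'joint_torque': array([-1.03484264e-03, -5.84167099e+01,  2.93749702e+01,  7.01545939e+00,
        1.01423595e-02, -5.01058003e-05]), 'tcp_pos': array([0.28661966, 0.61065865, 0.22571477]), 'eef_rot': array([  96.20182108,   89.91414062, -108.94519536]), 'contact_force': array([-0.01392875,  0.00708147, -0.19002033]), 'moment': array([ 0.01864432,  0.02262812, -0.01484228]), 'gripper_width': 0.08755372026291351} 0.0188
```

View pics/scene0.png

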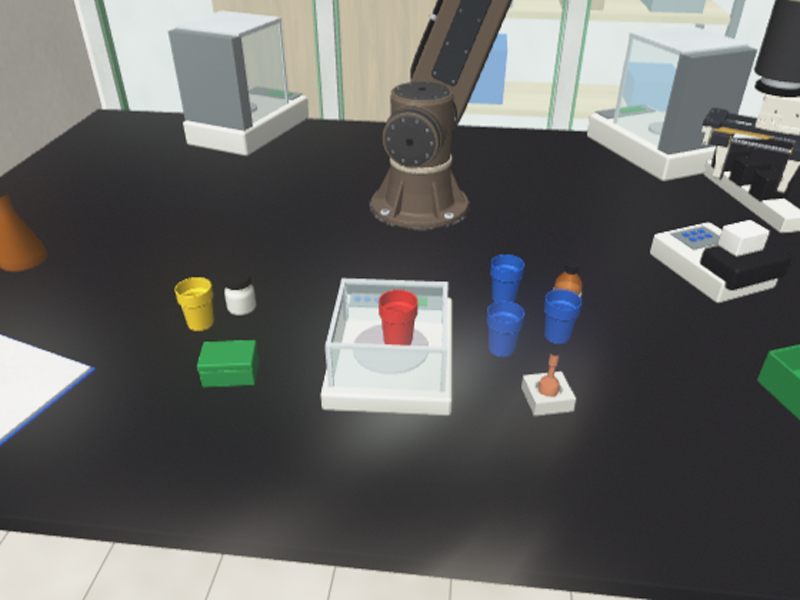

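View pics/top0.png

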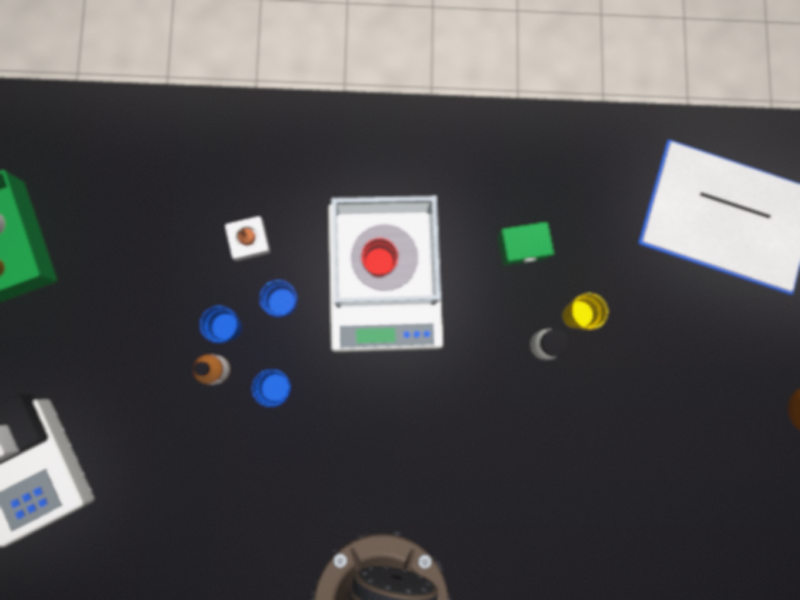

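The top view shows three blue cups at (219,324), (278,298) and (271,387), in 800x600 pixels. The robot's left is image-left, so the cup meant is the one at (219,324), next to the bottle at (212,369). In the scene view it is at (562,315). Red is at (380,257), yellow at (588,312), the sinker at (246,236), the jar at (547,344) and the green box at (527,242).

Next I'll fit silhouettes in both cameras and check them in an enlarged crop.

```bash
cat > h.py <<'E'
from plant import r
import cv2,numpy as np
from scipy.optimize import minimize
CUP=[(23,0),(27.5,53),(31,57),(31,80)]; SINK=[(10,0),(17,16),(4.5,38),(4.5,60),(7,63),(7,85)]
HUE={'red':[(0,6),(174,180)],'blue':[(100,125)],'yellow':[(22,35)],'copper':[(5,16)]}
P={n:r.camera_params(n) for n in("scene","top")}
def proj(n,X):
    p=P[n]; return cv2.projectPoints(np.float64(X).reshape(-1,3),np.float64(p["rvec"]),np.float64(p["tvec"]),np.float64(p["K"]),None)[0][:,0]
def ray(n,uv,z):
    p=P[n];R=cv2.Rodrigues(np.float64(p["rvec"]))[0];c=-R.T@np.ravel(p["tvec"])
    d=R.T@np.linalg.inv(p["K"])@[uv[0],uv[1],1];return c+d*(z-c[2])/d[2]
def mask(img,col,win):
    h=cv2.cvtColor(img,cv2.COLOR_BGR2HSV);m=np.zeros(h.shape[:2],bool)
    for a,b in HUE[col]: m|=(h[...,0]>=a)&(h[...,0]<=b)&(h[...,1]>110)&(h[...,2]>50)
    o=np.zeros_like(m);x0,y0,x1,y1=win;o[y0:y1,x0:x1]=m[y0:y1,x0:x1]
    nl,l,st,_=cv2.connectedComponentsWithStats(o.astype(np.uint8))
    return l==1+np.argmax(st[1:,4])
t=np.linspace(0,2*np.pi,48,endpoint=False)
def circ(x,y,z,rad): return np.c_[x+rad*np.cos(t),y+rad*np.sin(t),z+0*t]
def hull(n,x,y,z0,prof,K=8):
    im=np.zeros((420*K,560*K),np.uint8)
    cs=[proj(n,circ(x,y,z0+h/1000,q/1000)) for q,h in prof]
    for a,b in zip(cs,cs[1:]):
        cv2.fillConvexPoly(im,cv2.convexHull(np.float32(np.r_[a,b])*K+K/2).round().astype(np.int32),1)
    return cv2.resize(im.astype(np.float32),(560,420),interpolation=cv2.INTER_AREA)
def fit(obs,z0,prof,x0):
    "obs: list of (camera, mask)"
    f=lambda v:sum(np.abs(hull(n,v[0],v[1],z0,prof)-m).sum() for n,m in obs)
    q=minimize(f,x0,method='Nelder-Mead',options=dict(initial_simplex=np.array([x0,[x0[0]+.008,x0[1]],[x0[0],x0[1]+.008]]),xatol=1e-4,fatol=.3))
    return q.x,q.fun,sum(m.sum() for _,m in obs)
E
cat > m1.py <<'E'
from h import *
T=r.capture("top");S=r.capture("scene");np.savez("im0.npz",T=T,S=S)
A=.7
def w(cx,cy,d): return [int(v) for v in(cx*A-d,cy*A-d,cx*A+d,cy*A+d)]
for name,col,tw,sw,z0,prof in[("blue",'blue',w(219,324,17),w(562,315,20),0,CUP),("yellow",'yellow',w(588,312,22),w(195,304,25),0,CUP),
  ("red",'red',w(380,257,20),w(398,320,28),.055,CUP),("sinker",'copper',w(246,236,12),w(550,375,22),.010,SINK)]:
    mt=mask(T,col,tw);ms=mask(S,col,sw)
    c=np.argwhere(mt).mean(0)[::-1];g=ray("top",c,z0+.05)[:2]
    for o in([("top",mt)],[("scene",ms)],[("top",mt),("scene",ms)]):
        q=fit(o,z0,prof,g);print(name,[n for n,_ in o],np.round(q[0],4),round(q[1],1),q[2])
    for n,I in(("top",T),("scene",S)):
        for rr,h in prof[-1:]+prof[:1]: cv2.polylines(I,[(proj(n,circ(*q[0],z0+h/1000,rr/1000))*16).round().astype(np.int32)],True,(255,255,255),1,cv2.LINE_AA,4)
b=cv2.resize(T[150:270,130:230],None,fx=4,fy=4,interpolation=cv2.INTER_CUBIC)
c=cv2.resize(S[170:300,335:425],None,fx=3.69,fy=3.69,interpolation=cv2.INTER_CUBIC)[:480]
cv2.imwrite("pics/c1.png",np.hstack([b,c]))
for uv,z,nm in[((212,369),.1,'bottlecap'),((547,344),.07,'jar'),((278,298),.08,'blue2'),((271,387),.08,'blue3'),((527,242),.048,'box'),((388,203),.124,'guard+x'),((388,303),.124,'guard-x'),((333,252),.124,'guard+y'),((437,252),.124,'guard-y')]:
    print(nm,np.round(ray("top",(uv[0]*A,uv[1]*A),z),3))
for nm,n,uv,z in [('bottle','top',(208,370),.105)]: print(nm,np.round(ray(n,(uv[0]*A,uv[1]*A),z),3))
E
python3 m1.py
```

```text
blue ['top'] [0.4777 0.2944] 88.9 681
blue ['scene'] [0.4784 0.2923] 39.9 793
blue ['top', 'scene'] [0.4778 0.2927] 129.3 1474
yellow ['top'] [ 0.5175 -0.3528] 84.0 702
yellow ['scene'] [ 0.5183 -0.3521] 36.0 824
yellow ['top', 'scene'] [ 0.5182 -0.352 ] 121.2 1526
red ['top'] [0.5924 0.021 ] 71.7 509
red ['scene'] [0.5905 0.0201] 95.7 848
red ['top', 'scene'] [0.5915 0.0206] 169.4 1357
sinker ['top'] [0.6435 0.2641] 73.6 87
sinker ['scene'] [0.6419 0.265 ] 73.4 213
sinker ['top', 'scene'] [0.6429 0.2646] 147.2 300
bottlecap [0.399 0.292 0.1  ]
jar [ 0.457 -0.278  0.07 ]
blue2 [0.524 0.192 0.08 ]
blue3 [0.372 0.197 0.08 ]
box [ 0.644 -0.25   0.048]
guard+x [0.685 0.008 0.124]
guard-x [0.514 0.004 0.124]
guard+y [0.598 0.098 0.124]
guard-y [ 0.603 -0.077  0.124]
bottle [0.397 0.298 0.105]
```

View pics/c1.png

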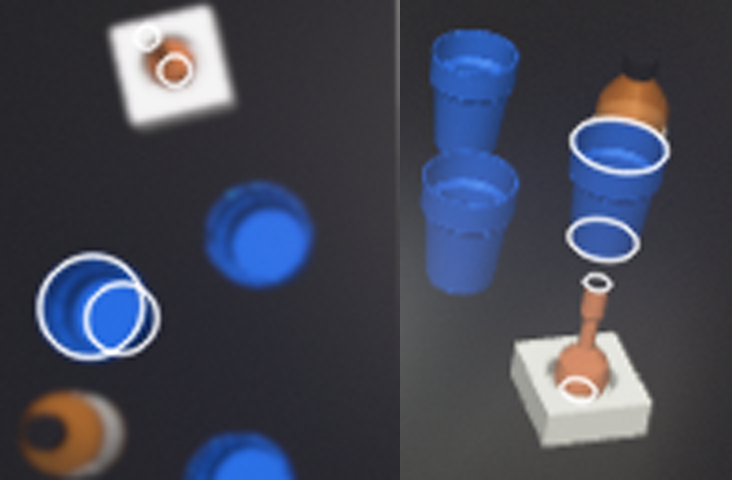

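The crop confirms the blue cup meant: it is the leftmost, at crop (92,307), beside the bottle at (70,433). The fitted rim overlays it well. The sinker overlay is a couple of pixels off, so I'll refine that later. Now the jaw direction.

```bash
cat >> h.py <<'E'
from scipy.spatial.transform import Rotation as Ro
def st():
    s=r.get_state();M=Ro.from_euler('xyz',s['eef_rot'],degrees=True).as_matrix()
    print('t',round(s['time_s'],2),'tcp',np.round(s['tcp_pos']*1000,1),'jaw yaw',round(np.degrees(np.arctan2(M[1,1],M[0,1])),2),'x',np.round(M[:,0],3),'j',np.round(s['joints'],1),'F',np.round(s['contact_force'],1),'w',round(s['gripper_width']*1000,1))
    return s
E
python3 -c "
from h import *
st()"
```

```text
t 0.2 tcp [286.7 610.8 226. ] jaw yaw -115.14 x [-0.    -0.001 -1.   ] j [ 81.4  20.6   0.7  -0.  -70.1 -16.5] F [-0.4 -0.9  0.4] w 87.7
```

Emit:
{"fn": "carry_out", "kwargs": {"moves": [[24, -40, 0, 0, 0, 0.055, 100], [48, -80, 0, 0, 0, 0.11, 100], [72, -120, 0, 0, 0, 0.165, 100], [96, -160, 0, 0, 0, 0.22, 100], [120, -200, 0, 0, 0, 0.275, 100]], "squeeze": 15}}

```text
time_s: 0.7
tcp_pos: [0.4073, 0.4093, 0.2265]
eef_rot: [45.5, 90.0, -143.7]
contact_force: [0.9, 0.2, -1.2]
gripper_width: 0.0876
```

Emit:
{"fn": "carry_out", "kwargs": {"moves": [[24, -40, 0, 0, 0, 0.055, 100], [48, -80, 0, 0, 0, 0.11, 100], [71, -117, -20, 0, 0, 0.164, 100], [71, -117, -50, 0, 0, 0.164, 100], [71, -117, -70, 0, 0, 0.164, 100]]}}

```text
time_s: 1.2
tcp_pos: [0.4779, 0.292, 0.1551]
eef_rot: [23.3, 89.9, -156.9]
contact_force: [-0.6, 0.6, 0.5]
gripper_width: 0.0879
```

```bash
python3 -c "
from h import *
st()
I=np.vstack([cv2.resize(r.capture('scene')[120:260,300:480],None,fx=3,fy=3,interpolation=cv2.INTER_CUBIC)])
cv2.imwrite('pics/g1.png',I);st()"
```

```text
t 1.2 tcp [477.9 292.  155.1] jaw yaw -90.16 x [-0.001 -0.    -1.   ] j [ 51.4  13.2 -19.7  -0.  -57.2  38.4] F [-0.6  0.6  0.5] w 87.9
t 1.25 tcp [476.3 291.5 151.9] jaw yaw -90.15 x [-0.005 -0.003 -1.   ] j [ 51.5  13.4 -19.8  -0.1 -57.1  38.4] F [-1.4 -1.  -4.1] w 87.6
```

View pics/g1.png

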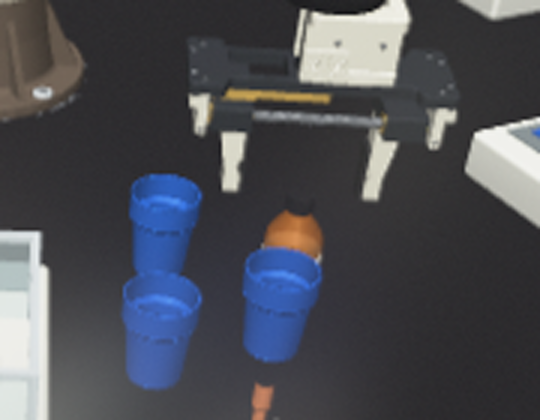

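Both fingers straddle the cup in y. The visible tips are at crop (232,190) and (375,198). I'll check that against the projection.

```bash
python3 -c "
from h import *
o=np.array([300,120])
f=lambda X:np.round((proj('scene',X)-o)*3,1).tolist()
print('tips',f([[.478,.292+.044,.154],[.478,.292-.044,.154],[.478,.292,.154]]),'rim',f([[.4778,.2927,.08]]),'foot',f([[.4778,.2927,0]]))
st()"
```

```text
tips [[351.5, 193.4], [237.9, 186.2], [294.5, 189.8]] rim [[281.9, 266.5]] foot [[268.5, 343.3]]
t 1.25 tcp [476.3 291.5 151.9] jaw yaw -90.15 x [-0.005 -0.003 -1.   ] j [ 51.5  13.4 -19.8  -0.1 -57.1  38.4] F [-1.4 -1.  -4.1] w 87.6
```

Emit:
{"fn": "carry_out", "kwargs": {"moves": [[0, 0, -40, 0, 0, 0, 100], [0, 0, -75, 0, 0, 0, 100], [0, 0, -90, 0, 0, 0, 100], [0, 0, -96, 0, 0, 0, 100], [0, 0, -96, 0, 0, 0, 60]]}}

```text
time_s: 1.75
tcp_pos: [0.4778, 0.2942, 0.0605]
eef_rot: [61.0, 89.9, -119.0]
contact_force: [-1.4, -0.4, 0.3]
gripper_width: 0.0838
```

Emit:
{"fn": "carry_out", "kwargs": {"moves": [[0, 0, 0, 0, 0, 0, 60], [0, 0, 0, 0, 0, 0, 60], [0, 0, 0, 0, 0, 0, 60], [0, 0, 0, 0, 0, 0, 60]]}}

```text
time_s: 2.15
tcp_pos: [0.4783, 0.2944, 0.0616]
eef_rot: [-136.9, 89.9, 43.1]
contact_force: [-0.1, -0.8, 5.3]
gripper_width: 0.0608
```

Emit:
{"fn": "carry_out", "kwargs": {"moves": [[0, 0, 10, 0, 0, 0, 50], [0, 0, 40, 0, 0, 0, 50], [0, 0, 80, 0, 0, 0, 50], [0, 0, 120, 0, 0, 0, 50], [8, -20, 154, 0, 0, 0, 50]]}}

```text
time_s: 2.65
tcp_pos: [0.4857, 0.2752, 0.2176]
eef_rot: [-134.9, 89.9, 45.2]
contact_force: [1.0, 0.1, -1.3]
gripper_width: 0.0607
```

Emit:
{"fn": "carry_out", "kwargs": {"moves": [[17, -40, 0, 0, 0, 0, 50], [34, -82, 0, 0, 0, 0, 50], [51, -124, 0, 0, 0, 0, 50], [68, -166, 0, 0, 0, 0, 50], [85, -208, 0, 0, 0, 0, 50]]}}

```text
time_s: 3.15
tcp_pos: [0.571, 0.0643, 0.2155]
eef_rot: [-145.3, 90.0, 34.7]
contact_force: [0.6, 1.4, -0.5]
gripper_width: 0.0609
```

Emit:
{"fn": "carry_out", "kwargs": {"moves": [[12, -30, 0, 0, 0, 0, 50], [20, -45, 0, 0, 0, 0, 50], [20, -45, 0, 0, 0, 0, 50], [20, -45, 0, 0, 0, 0, 50]]}}

```text
time_s: 3.55
tcp_pos: [0.5906, 0.0207, 0.2148]
eef_rot: [-68.4, 90.0, 111.5]
contact_force: [0.1, 1.5, -0.3]
gripper_width: 0.0607
```

```bash
cat > m2.py <<'E'
from h import *
import sys
col=sys.argv[1];zoff=float(sys.argv[2]) # cup height at TCP
s=st();S=r.capture("scene");T=r.capture("top");s=r.get_state();p=s['tcp_pos']
z0=p[2]-zoff
u=proj("scene",[[p[0],p[1],z0+.02]])[0];m=mask(S,col,[int(u[0]-35),int(u[1]-35),int(u[0]+35),int(u[1]+30)])
# only cup body below the band is free of the fingers
LOW=[(23,0),(27.5,53)]
def cost(v):
    h=hull("scene",v[0],v[1],v[2],CUP);g=h.copy()
    c=proj("scene",[[v[0],v[1],v[2]+.05]])[0][1];k=slice(int(round(proj("scene",[[p[0],p[1],z0+.05]])[0][1])),None)
    return np.abs(h[k]-m[k]).sum()
q=minimize(cost,[p[0],p[1],z0],method='Nelder-Mead',options=dict(initial_simplex=np.array([p[0],p[1],z0])+np.array([[0,0,0],[.008,0,0],[0,.008,0],[0,0,.008]]),xatol=1e-4,fatol=.3))
print('cup',np.round(q.x*1000,1),'cost',q.fun,m.sum(),'expect z0',round(z0*1000,1),'tcp',np.round(p*1000,1))
uv=np.argwhere(m).astype(int);y1=uv[:,0].max();row=uv[uv[:,0]==y1-4,1]
c=np.array([u[0],u[1]]).astype(int);x0,y0=max(c[0]-60,0),max(c[1]-70,0)
cv2.imwrite(sys.argv[3],cv2.resize(S[y0:y0+150,x0:x0+130],None,fx=4,fy=4,interpolation=cv2.INTER_CUBIC));print('crop origin',x0,y0)
E
python3 m2.py blue .0605 pics/h1.png
```

```text
t 3.55 tcp [590.6  20.7 214.8] jaw yaw -90.06 x [-0.  0. -1.] j [ 20.9  13.2 -11.3  -0.  -65.6  69. ] F [ 0.1  1.5 -0.3] w 60.7
cup [590.2  20.5 155.8] cost 23.53125 1016 expect z0 154.3 tcp [590.4  21.6 214.8]
crop origin 218 124
```

View pics/h1.png

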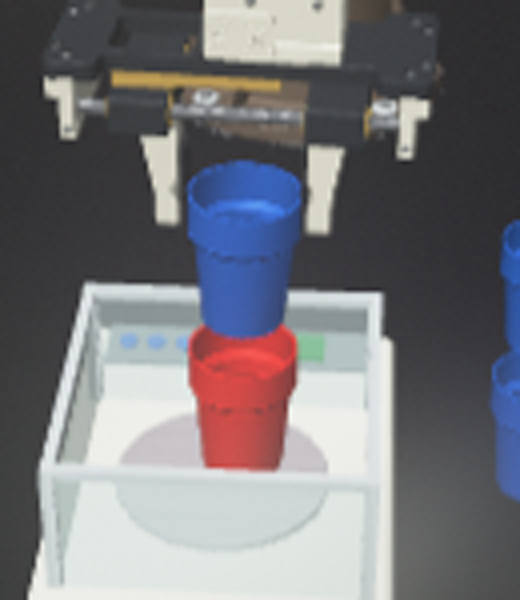

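The blue cup is held upright and centred over red, with the red rim at crop (243,350) and the blue foot at (243,325). Fitted in the same camera, the two agree to about 0.5 mm. Lowering now.

Emit:
{"fn": "carry_out", "kwargs": {"moves": [[0, 0, -20, 0, 0, 0, 50], [0, 0, -36, 0, 0, 0, 50], [0, 0, -48, 0, 0, 0, 50], [0, 0, -56, 0, 0, 0, 50], [0, 0, -60, 0, 0, 0, 50]]}}

```text
time_s: 4.15
tcp_pos: [0.5908, 0.0215, 0.1541]
eef_rot: [51.9, 90.0, -128.1]
contact_force: [0.2, -0.2, 0.1]
gripper_width: 0.0605
```

Emit:
{"fn": "carry_out", "kwargs": {"moves": [[0, 0, -3, 0, 0, 0, 50], [0, 0, -5, 0, 0, 0, 50], [0, 0, -7, 0, 0, 0, 50], [0, 0, -9, 0, 0, 0, 50], [0, 0, -9, 0, 0, 0, 50]]}}

```text
time_s: 4.65
tcp_pos: [0.5912, 0.0209, 0.146]
eef_rot: [175.6, 89.9, -4.4]
contact_force: [1.2, -1.3, 2.2]
gripper_width: 0.0608
```

Emit:
{"fn": "carry_out", "kwargs": {"moves": [[0, 0, -1, 0, 0, 0, 50], [0, 0, -2, 0, 0, 0, 50], [0, 0, -2.5, 0, 0, 0, 50], [0, 0, -2.5, 0, 0, 0, 50]]}}

```text
time_s: 5.05
tcp_pos: [0.592, 0.0207, 0.1452]
eef_rot: [173.6, 89.8, -6.3]
contact_force: [-0.9, -1.9, 12.0]
gripper_width: 0.0608
```

Contact at TCP z 145 with 12 N, about where fully home is expected. I'll ease off, release and look.

Emit:
{"fn": "carry_out", "kwargs": {"moves": [[0, 0, 1.5, 0, 0, 0, 50], [0, 0, 1.5, 0, 0, 0, 100], [0, 0, 1.5, 0, 0, 0, 100], [0, 0, 1.5, 0, 0, 0, 100], [0, 0, 1.5, 0, 0, 0, 100]]}}

```text
time_s: 5.55
tcp_pos: [0.5906, 0.0211, 0.1442]
eef_rot: [7.4, 90.0, -172.6]
contact_force: [0.8, 0.5, -0.1]
gripper_width: 0.0855
```

Emit:
{"fn": "carry_out", "kwargs": {"moves": [[0, 0, 5, 0, 0, 0, 100], [0, 0, 35, 0, 0, 0, 100], [0, 0, 75, 0, 0, 0, 100], [0, -35, 75, 0, 0, 0, 100], [0, -80, 75, 0, 0, 0, 100]]}}

```text
time_s: 6.05
tcp_pos: [0.5918, -0.0583, 0.2216]
eef_rot: [-167.5, 89.8, 12.7]
contact_force: [-0.1, 0.7, -1.4]
gripper_width: 0.0873
```

```bash
cat > m3.py <<'E'
from h import *
import sys
st();S=r.capture("scene");T=r.capture("top");st()
for col,z0,pr in[('red',.055,CUP)]+[('blue',.083,CUP[2:])]+([('yellow',.111,CUP[2:])] if len(sys.argv)>2 else []):
  for dz in(0,.004,.008):
    if col=='red' and dz: continue
    z=z0+dz
    g=np.array([.5915,.0206]);u=proj("scene",[[*g,z+.07]])[0];lo=proj("scene",[[*g,z+.05]])[0]
    m=mask(S,col,[int(u[0]-22),int(u[1]-26),int(u[0]+22),int(u[1]+30)])
    if col=='red':
        k=int(proj("scene",[[*g,z+.05]])[0][1]);f=lambda v:np.abs(hull("scene",*v,z,CUP)[k:]-m[k:]).sum()
    else:
        prof=[(31,57),(31,80)];f=lambda v:np.abs(hull("scene",*v,z,[(29,52.5),(29.5,57),(31,57.1),(31,80)])-m).sum()
    q=minimize(f,g,method='Nelder-Mead',options=dict(initial_simplex=np.array([g,g+[.008,0],g+[0,.008]]),xatol=1e-4,fatol=.3))
    print(col,dz,np.round(q.x*1000,1),q.fun,m.sum())
c=proj("scene",[[.5915,.0206,.12]])[0].astype(int)
cv2.imwrite(sys.argv[1],cv2.resize(S[c[1]-55:c[1]+60,c[0]-60:c[0]+70],None,fx=5,fy=5,interpolation=cv2.INTER_CUBIC))
E
python3 m3.py pics/n1.png
```

```text
t 6.05 tcp [591.8 -58.3 221.6] jaw yaw -89.8 x [ 0.004  0.001 -1.   ] j [ 13.2  13.1 -10.4   0.  -66.3  77. ] F [-0.1  0.7 -1.4] w 87.3
t 6.15 tcp [590.4 -62.5 220.2] jaw yaw -90.15 x [ 0. -0. -1.] j [ 12.8  13.2 -10.5   0.  -66.3  77. ] F [ 0.2 -0.3 -0.5] w 87.6
red 0 [581.4  19.3] 23.703125 531
blue 0 [587.8  20.9] 30.5 594
blue 0.004 [593.5  21.6] 34.1875 594
blue 0.008 [599.8  22.4] 39.640625 594
```

View pics/n1.png

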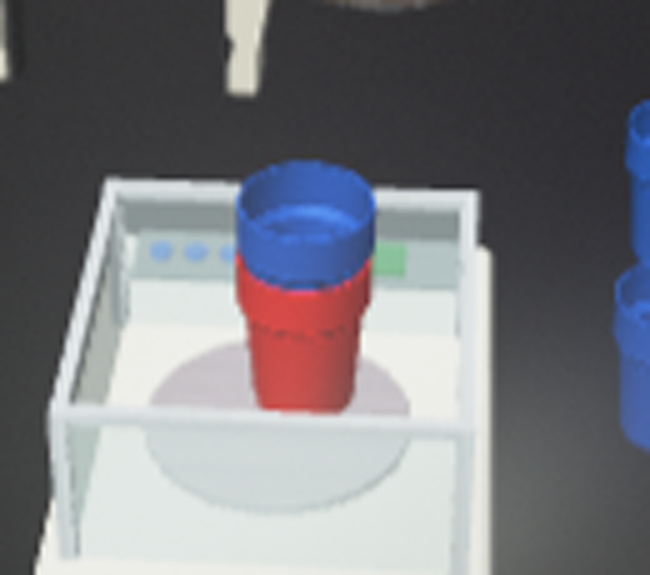

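Blue stands home in red: only its band shows, at crop rows 238–288, about 25 mm. Red stands on the pan. Next, yellow.

Emit:
{"fn": "carry_out", "kwargs": {"moves": [[-11, -44, 0, 0, 0, 0, 100], [-22, -88, 0, 0, 0, 0, 100], [-33, -132, 0, 0, 0, 0, 100], [-44, -176, 0, 0, 0, 0, 100], [-55, -220, 0, 0, 0, 0, 100]]}}

```text
time_s: 6.65
tcp_pos: [0.5353, -0.2804, 0.22]
eef_rot: [166.7, 90.0, -13.2]
contact_force: [1.3, -0.6, -0.4]
gripper_width: 0.0876
```

Emit:
{"fn": "carry_out", "kwargs": {"moves": [[-11, -44, 0, 0, 0, 0, 100], [-18, -72, -30, 0, 0, 0, 100], [-18, -72, -75, 0, 0, 0, 100], [-18, -72, -110, 0, 0, 0, 100], [-18, -72, -110, 0, 0, 0, 100]]}}

```text
time_s: 7.15
tcp_pos: [0.5144, -0.3498, 0.1046]
eef_rot: [-24.0, 89.5, 156.0]
contact_force: [-0.4, 0.2, 0.3]
gripper_width: 0.0874
```

```bash
python3 - <<'E'
from h import *
T=r.capture("top");st()
for col,z0,rz,g in[('blue',.083,0,[.5915,.0206])]:
    u=proj("top",[[*g,.163]])[0];m=mask(T,col,[int(u[0]-20),int(u[1]-20),int(u[0]+20),int(u[1]+20)])
    print(col,fit([("top",m)],.083,[(31,79),(31,80)],np.array(g)),)
u=proj("top",[[.5915,.0206,.163]])[0].astype(int)
S=r.capture("scene");u2=proj("scene",[[.518,-.352,.08]])[0].astype(int)
a=cv2.resize(T[u[1]-40:u[1]+40,u[0]-40:u[0]+40],(400,400),interpolation=cv2.INTER_CUBIC)
x=max(u2[0]-50,0);b=cv2.resize(S[u2[1]-60:u2[1]+40,x:x+100],(400,400),interpolation=cv2.INTER_CUBIC)
cv2.imwrite("pics/y1.png",np.hstack([a,b]));print(x,u2[1]-60,proj("scene",[[.518,-.352,.11]]))
E
```

```text
t 7.2 tcp [ 516.4 -350.6  107.9] jaw yaw -90.0 x [-0.005  0.001 -1.   ] j [-16.3  21.5 -14.5   0.  -54.3 106.3] F [-0.3 -0.8  1.2] w 87.5
blue (array([0.58875537, 0.02313979]), np.float64(65.796875), np.int64(500))
84 140 [[132.2793485  190.24694185]]
```

View pics/y1.png

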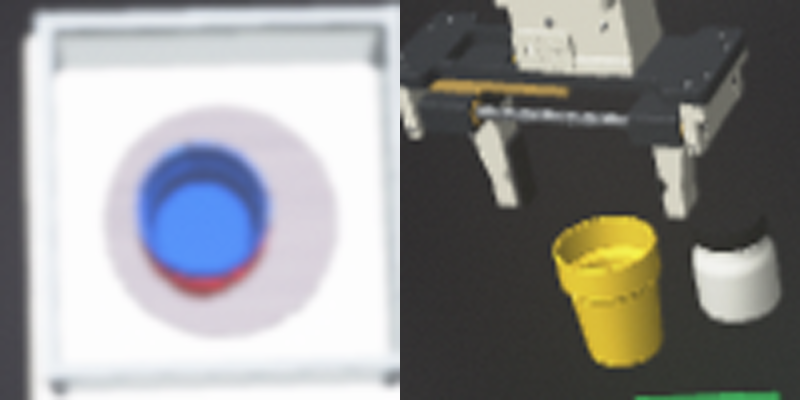

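Right crop: the open fingers straddle the yellow cup, rim at (605,245), clear of the jar at (735,260). Left crop: blue sits in red, with some red showing at its near edge at (205,285). I'll check that against the prediction while I grasp yellow.

Emit:
{"fn": "carry_out", "kwargs": {"moves": [[0, 0, -25, 0, 0, 0, 100], [0, 0, -42, 0, 0, 0, 100], [0, 0, -48, 0, 0, 0, 100], [0, 0, -50, 0, 0, 0, 60], [0, 0, -50, 0, 0, 0, 60]]}}

```text
time_s: 7.75
tcp_pos: [0.5189, -0.3512, 0.0612]
eef_rot: [154.0, 89.9, -25.9]
contact_force: [1.1, -0.2, 0.5]
gripper_width: 0.0768
```

Emit:
{"fn": "carry_out", "kwargs": {"moves": [[0, 0, 0, 0, 0, 0, 50], [0, 0, 0, 0, 0, 0, 50], [0, 0, 0, 0, 0, 0, 50], [0, 0, 0, 0, 0, 0, 50]]}}

```text
time_s: 8.15
tcp_pos: [0.5184, -0.3512, 0.0606]
eef_rot: [154.3, 89.9, -25.7]
contact_force: [-0.3, 1.3, 6.0]
gripper_width: 0.0608
```

```bash
python3 - <<'E'
from h import *
st();T=r.capture("top");np.save("T1.npy",T)
T0=np.load("im0.npz")["T"]
for nm,I in(("now",T),("before",T0)):
    print(nm);print([(v,*I[v,267]) for v in range(160,204)])
for x,y in((.5905,.021),):
  for z in(.163,.135,.111,.055+.053): 
    rr=.031 if z>.112 else .0255; p=proj("top",circ(x,y,z,rr));print(z,np.round([p[:,0].min(),p[:,0].max(),p[:,1].min(),p[:,1].max()],1))
E
```

```text
t 8.15 tcp [ 518.4 -351.2   60.6] jaw yaw -89.97 x [ 0.001 -0.001 -1.   ] j [-16.3  24.4 -17.2   0.  -48.3 106.3] F [-0.3  1.3  6. ] w 60.8
now
[(160, np.uint8(200), np.uint8(190), np.uint8(197)), (161, np.uint8(201), np.uint8(192), np.uint8(198)), (162, np.uint8(201), np.uint8(190), np.uint8(195)), (163, np.uint8(205), np.uint8(185), np.uint8(186)), (164, np.uint8(200), np.uint8(163), np.uint8(156)), (165, np.uint8(170), np.uint8(124), np.uint8(110)), (166, np.uint8(137), np.uint8(90), np.uint8(75)), (167, np.uint8(130), np.uint8(79), np.uint8(63)), (168, np.uint8(140), np.uint8(81), np.uint8(61)), (169, np.uint8(139), np.uint8(81), np.uint8(60)), (170, np.uint8(128), np.uint8(77), np.uint8(61)), (171, np.uint8(128), np.uint8(78), np.uint8(61)), (172, np.uint8(165), np.uint8(93), np.uint8(65)), (173, np.uint8(219), np.uint8(116), np.uint8(71)), (174, np.uint8(236), np.uint8(128), np.uint8(74)), (175, np.uint8(240), np.uint8(133), np.uint8(76)), (176, np.uint8(241), np.uint8(133), np.uint8(76)), (177, np.uint8(240), np.uint8(132), np.uint8(75)), (178, np.uint8(241), np.uint8(132), np
[... 2967 characters left out ...]
 (193, np.uint8(106), np.uint8(103), np.uint8(145)), (194, np.uint8(152), np.uint8(145), np.uint8(165)), (195, np.uint8(181), np.uint8(172), np.uint8(183)), (196, np.uint8(191), np.uint8(182), np.uint8(190)), (197, np.uint8(193), np.uint8(184), np.uint8(191)), (198, np.uint8(192), np.uint8(183), np.uint8(191)), (199, np.uint8(192), np.uint8(183), np.uint8(191)), (200, np.uint8(191), np.uint8(183), np.uint8(190)), (201, np.uint8(192), np.uint8(182), np.uint8(190)), (202, np.uint8(191), np.uint8(184), np.uint8(190)), (203, np.uint8(209), np.uint8(203), np.uint8(208))]
0.163 [252.  279.  163.7 190.1]
0.135 [252.2 278.4 166.6 192.3]
0.111 [254.6 275.6 171.2 191.9]
0.108 [254.6 275.6 171.5 192.1]
```

The profile matches a fully nested blue: rim at rows 164.5–190.5, predicted 163.7–190.1 for z = 0.163. Carrying yellow over.

Emit:
{"fn": "carry_out", "kwargs": {"moves": [[0, 0, 10, 0, 0, 0, 50], [0, 0, 45, 0, 0, 0, 50], [0, 0, 90, 0, 0, 0, 50], [0, 0, 135, 0, 0, 0, 50], [4, 20, 176, 0, 0, 0, 50]]}}

```text
time_s: 8.7
tcp_pos: [0.5211, -0.3321, 0.238]
eef_rot: [92.8, 90.0, -87.3]
contact_force: [0.5, 0.2, -1.4]
gripper_width: 0.0604
```

Emit:
{"fn": "carry_out", "kwargs": {"moves": [[8, 42, 9, 0, 0, 0, 50], [16, 84, 9, 0, 0, 0, 50], [24, 126, 9, 0, 0, 0, 50], [32, 168, 9, 0, 0, 0, 50], [40, 210, 9, 0, 0, 0, 50]]}}

```text
time_s: 9.2
tcp_pos: [0.5614, -0.1193, 0.245]
eef_rot: [-87.0, 90.0, 93.0]
contact_force: [1.7, -0.1, -0.7]
gripper_width: 0.0599
```

Emit:
{"fn": "carry_out", "kwargs": {"moves": [[8, 42, 0, 0, 0, 0, 50], [16, 84, 0, 0, 0, 0, 50], [24, 122, 0, 0, 0, 0, 50], [29, 143, 0, 0, 0, 0, 50], [29, 143, 0, 0, 0, 0, 50]]}}

```text
time_s: 9.7
tcp_pos: [0.5909, 0.0246, 0.2445]
eef_rot: [-28.3, 90.0, 151.8]
contact_force: [-0.4, -0.0, -1.2]
gripper_width: 0.0602
```

```bash
python3 m2.py yellow .0605 pics/h2.png; python3 -c "
from h import *
st()"
```

```text
t 9.7 tcp [590.9  24.6 244.5] jaw yaw -89.82 x [-0.  0. -1.] j [ 21.3  12.1  -8.7  -0.  -69.3  68.9] F [-0.4 -0.  -1.2] w 60.2
cup [589.3  24.6 184.5] cost 19.234375 1086 expect z0 184.1 tcp [590.4  22.3 244.6]
crop origin 219 113
t 9.8 tcp [590.4  22.3 244.6] jaw yaw -89.93 x [-0.001 -0.    -1.   ] j [ 21.1  12.1  -8.7  -0.  -69.3  69. ] F [-0.8 -0.8 -0.9] w 60.8
```

View pics/h2.png

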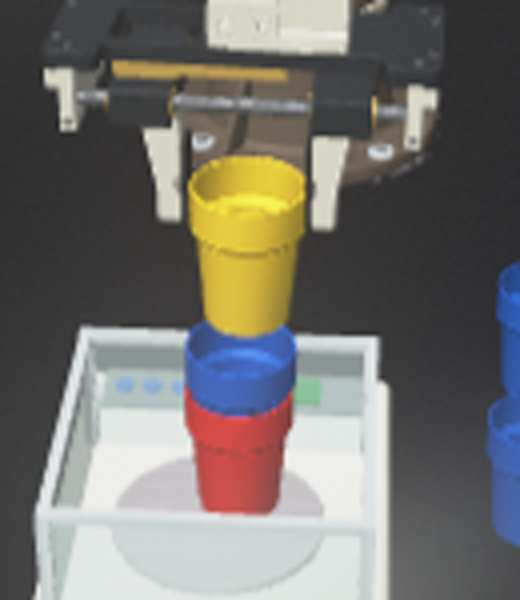

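Yellow is held upright above blue: foot at crop (246,328), blue rim at (241,365). The arm was about 3 mm to +y and still settling in that frame, so I lower with a 1 mm shift.

Emit:
{"fn": "carry_out", "kwargs": {"moves": [[0, -1, -15, 0, 0, 0, 50], [0, -1, -32, 0, 0, 0, 50], [0, -1, -46, 0, 0, 0, 50], [0, -1, -56, 0, 0, 0, 50], [0, -1, -61, 0, 0, 0, 50]]}}

```text
time_s: 10.3
tcp_pos: [0.5904, 0.0201, 0.1829]
eef_rot: [17.8, 89.9, -162.2]
contact_force: [0.4, 0.4, -0.5]
gripper_width: 0.0602
```

Emit:
{"fn": "carry_out", "kwargs": {"moves": [[0, 0, -3, 0, 0, 0, 50], [0, 0, -5, 0, 0, 0, 50], [0, 0, -7, 0, 0, 0, 50], [0, 0, -9, 0, 0, 0, 50], [0, 0, -9, 0, 0, 0, 50]]}}

```text
time_s: 10.8
tcp_pos: [0.5909, 0.021, 0.1747]
eef_rot: [156.5, 90.0, -23.4]
contact_force: [0.6, -1.3, -1.8]
gripper_width: 0.0604
```

Emit:
{"fn": "carry_out", "kwargs": {"moves": [[0, 0, -1, 0, 0, 0, 50], [0, 0, -1.5, 0, 0, 0, 50], [0, 0, -2, 0, 0, 0, 50], [0, 0, -2, 0, 0, 0, 50]]}}

```text
time_s: 11.2
tcp_pos: [0.5914, 0.0209, 0.1737]
eef_rot: [174.4, 89.9, -5.6]
contact_force: [-0.8, -0.3, 6.8]
gripper_width: 0.0603
```

Emit:
{"fn": "carry_out", "kwargs": {"moves": [[0, 0, -0.7, 0, 0, 0, 50], [0, 0, -0.7, 0, 0, 0, 50], [0, 0, 0.8, 0, 0, 0, 50], [0, 0, 0.8, 0, 0, 0, 100], [0, 0, 0.8, 0, 0, 0, 100]]}}

```text
time_s: 11.7
tcp_pos: [0.5906, 0.0211, 0.1731]
eef_rot: [-22.9, 90.0, 157.1]
contact_force: [-0.2, 0.1, 0.1]
gripper_width: 0.071
```

Emit:
{"fn": "carry_out", "kwargs": {"moves": [[0, 0, 0, 0, 0, 0, 100], [0, 0, 5, 0, 0, 0, 100], [0, 0, 40, 0, 0, 0, 100], [0, 0, 80, 0, 0, 0, 100], [0, 0, 85, 0, 0, 0, 100]]}}

```text
time_s: 12.2
tcp_pos: [0.5933, 0.0212, 0.2642]
eef_rot: [-172.8, 89.5, 7.2]
contact_force: [-0.1, -0.3, 0.0]
gripper_width: 0.0877
```

Emit:
{"fn": "carry_out", "kwargs": {"moves": [[5, 25, 10, 0, 0, 0, 100], [10, 70, 10, 0, 0, 0, 100], [18, 115, 10, 0, 0, 0, 100], [26, 160, 10, 0, 0, 0, 100], [30, 180, 10, 0, 0, 0, 100]]}}

```text
time_s: 12.7
tcp_pos: [0.6211, 0.2044, 0.2682]
eef_rot: [-115.1, 90.0, 65.0]
contact_force: [-0.1, -0.1, 0.7]
gripper_width: 0.0875
```

```bash
cat > m4.py <<'E'
from h import *
st();S=r.capture("scene");T=r.capture("top");np.savez("im1.npz",S=S,T=T)
c=proj("scene",[[.5915,.0206,.13]])[0].astype(int);d=proj("scene",[[.643,.2646,.06]])[0].astype(int)
a=cv2.resize(S[c[1]-60:c[1]+60,c[0]-40:c[0]+40],(400,600),interpolation=cv2.INTER_CUBIC)
b=cv2.resize(S[d[1]-30:d[1]+30,d[0]-20:d[0]+20],(400,600),interpolation=cv2.INTER_CUBIC)
print('sinker crop origin',d-[20,30]);cv2.imwrite("pics/n2.png",np.hstack([a,b]))
for n,I,w in(("scene",S,[d[0]-12,d[1]-25,d[0]+15,d[1]+25]),):
    m=mask(I,'copper',w);v=np.argwhere(m)
    for y in range(v[:,0].min(),v[:,0].max()+1): x=v[v[:,0]==y,1];print((y,round(x.mean(),1),len(x)),end=' ')
m=mask(T,'yellow',[245,155,290,205]);print(m.sum(),np.argwhere(m).min(0),np.argwhere(m).max(0))
for z in(.191,):
    p=proj("top",circ(.5905,.021,z,.031));print(np.round([p[:,1].min(),p[:,0].min(),p[:,1].max(),p[:,0].max()],1))
E
python3 m4.py
```

```text
t 12.7 tcp [621.1 204.4 268.2] jaw yaw -89.87 x [ 0.  0. -1.] j [ 35.3  17.3   1.4  -0.  -74.1  54.9] F [-0.1 -0.1  0.7] w 87.5
sinker crop origin [365 228]
(249, np.float64(387.0), 5) (250, np.float64(387.5), 6) (251, np.float64(387.0), 5) (252, np.float64(387.0), 5) (253, np.float64(386.5), 6) (254, np.float64(386.5), 6) (255, np.float64(387.0), 5) (256, np.float64(386.0), 3) (257, np.float64(386.0), 3) (258, np.float64(386.0), 3) (259, np.float64(385.5), 4) (260, np.float64(385.5), 4) (261, np.float64(385.5), 4) (262, np.float64(385.0), 3) (263, np.float64(384.5), 4) (264, np.float64(384.0), 7) (265, np.float64(383.5), 10) (266, np.float64(384.0), 11) (267, np.float64(384.0), 13) (268, np.float64(384.0), 13) (269, np.float64(384.0), 13) (270, np.float64(384.0), 13) (271, np.float64(384.0), 13) (272, np.float64(384.0), 13) (273, np.float64(384.0), 13) (274, np.float64(383.5), 12) (275, np.float64(384.0), 11) (276, np.float64(385.0), 7) 581 [162 252] [188 278]
[160.6 251.9 187.8 279.6]
```

View pics/n2.png

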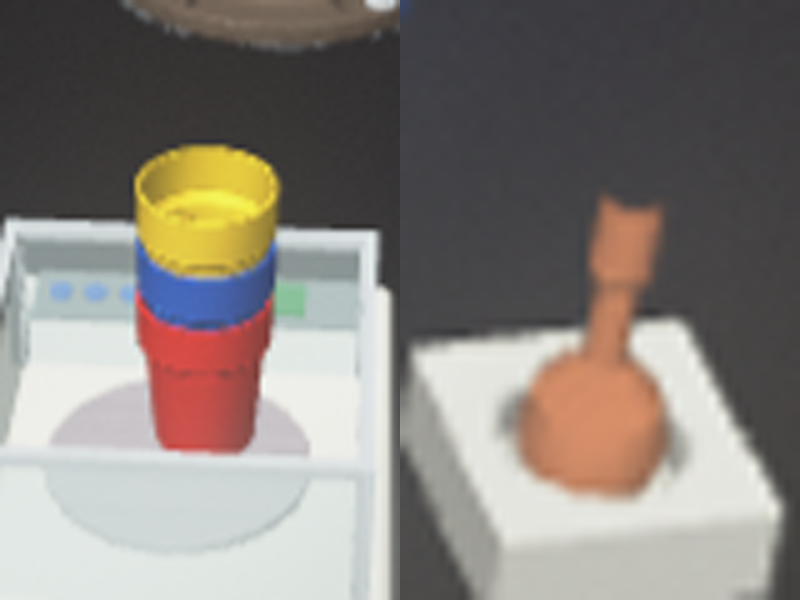

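Left crop: yellow stands home in blue, its bottom joint at (207,272), and the stack is straight on the pan. Right crop: sinker knob from (632,203) to (622,283), bulb centre about (593,422), giving raw knob centre (387.5,252) and raw bulb centre (384.3,270.2).

```bash
python3 - <<'E'
from h import *
for uv,z in(((387.2,252.0),.084),((384.2,270.0),.027),((387.7,248.2),.0945)): print(np.round(ray("scene",uv,z)*1000,1))
T=np.load("im0.npz")["T"]
b=T[155:177,160:185];h=cv2.cvtColor(b,cv2.COLOR_BGR2HSV)
m=(h[...,1]>70);print("\n".join("".join("#" if q else "." for q in row) for row in m))
for uv,z in(((173,165),.026),): print(np.round(ray("top",uv,z)*1000,1))
# white block top-face centre, from top view
w=cv2.cvtColor(T,cv2.COLOR_BGR2GRAY)[140:190,145:200];c=(w>130).astype(np.uint8)
k=max(cv2.findContours(c,0,2)[0],key=cv2.contourArea);q=cv2.minAreaRect(k);u=np.array(q[0])+[145,140];print(q,np.round(ray("top",u,.022)*1000,1))
E
```

```text
[649.3 264.   84. ]
[644.1 265.3  27. ]
[649.1 263.6  94.5]
.........................
.........................
.........................
.........................
.........................
..........######.........
.........########........
.......##########........
.......###########.......
.......###########.......
......############.......
.......###########.......
.......###########.......
........##########.......
.........########........
..........######.........
.........................
.........................
.........................
.........................
.........................
.........................
[644.9 262.1  26. ]
((27.30820083618164, 25.809833526611328), (25.766923904418945, 26.683080673217773), 76.75948333740234) [643.6 264.7  22. ]
```

Emit:
{"fn": "carry_out", "kwargs": {"moves": [[12, 30, -10, 0, 0, 0, 100], [25, 63, -40, 0, 0, 0, 100], [25, 63, -85, 0, 0, 0, 100], [25, 63, -120, 0, 0, 0, 100], [25, 63, -120, 0, 0, 0, 100]]}}

```text
time_s: 13.3
tcp_pos: [0.6428, 0.2616, 0.1426]
eef_rot: [30.0, 89.4, -150.1]
contact_force: [0.1, -0.5, -0.6]
gripper_width: 0.0876
```

```bash
python3 - <<'E'
from h import *
S=r.capture("scene");s=st();c=proj("scene",[[.646,.264,.10]])[0].astype(int)
o=c-[32,40];cv2.imwrite("pics/s1.png",cv2.resize(S[o[1]:o[1]+80,o[0]:o[0]+64],(480,600),interpolation=cv2.INTER_CUBIC))
print('tcp px',(proj("scene",[s['tcp_pos']])[0]-o)*7.5,'knob if x=.645,.649',[((proj("scene",[[x,.264,.095]])[0]-o)*7.5).round().tolist() for x in(.645,.649)])
E
```

```text
t 13.35 tcp [644.7 262.3 146.5] jaw yaw -90.02 x [-0.004 -0.003 -1.   ] j [ 38.1  25.7  -2.1   0.  -62.5  51.8] F [ 0.5 -0.2  0.9] w 87.6
tcp px [257.25270504 169.81726371] knob if x=.645,.649 [[238.0, 313.0], [239.0, 322.0]]
```

View pics/s1.png

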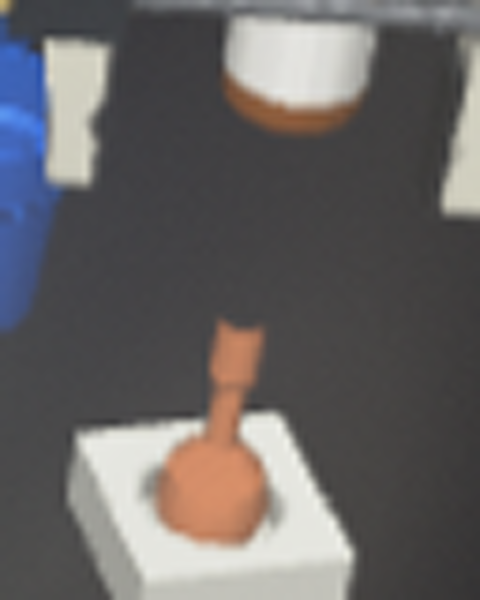

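The knob is centred between the fingers, its top near crop (242,322), which fits x ≈ 0.647, y ≈ 0.264. Descending and gripping.

Emit:
{"fn": "carry_out", "kwargs": {"moves": [[1, 0, -30, 0, 0, 0, 100], [1, 0, -58, 0, 0, 0, 70], [1, 0, -72, 0, 0, 0, 50], [1, 0, -78, 0, 0, 0, 40], [1, 0, -78, 0, 0, 0, 30]]}}

```text
time_s: 13.85
tcp_pos: [0.6475, 0.264, 0.0715]
eef_rot: [-164.3, 89.9, 15.7]
contact_force: [0.2, 1.0, 0.4]
gripper_width: 0.0608
```

Emit:
{"fn": "carry_out", "kwargs": {"moves": [[0, 0, 0, 0, 0, 0, 10], [0, 0, 0, 0, 0, 0, 10], [0, 0, 0, 0, 0, 0, 10], [0, 0, 0, 0, 0, 0, 10], [0, 0, 0, 0, 0, 0, 5]]}}

```text
time_s: 14.35
tcp_pos: [0.6468, 0.2641, 0.0706]
eef_rot: [-150.4, 90.0, 29.6]
contact_force: [0.8, -0.3, 0.5]
gripper_width: 0.0211
```

Emit:
{"fn": "carry_out", "kwargs": {"moves": [[0, 0, 0, 0, 0, 0, 5], [0, 0, 0, 0, 0, 0, 5], [0, 0, 0, 0, 0, 0, 5], [0, 0, 0, 0, 0, 0, 5]]}}

```text
time_s: 14.75
tcp_pos: [0.6468, 0.2641, 0.0704]
eef_rot: [-154.3, 90.0, 25.7]
contact_force: [0.2, -0.7, 0.5]
gripper_width: 0.013
```

Emit:
{"fn": "carry_out", "kwargs": {"moves": [[0, 0, 8, 0, 0, 0, 5], [0, 0, 30, 0, 0, 0, 5], [0, 0, 65, 0, 0, 0, 5], [0, 0, 105, 0, 0, 0, 5], [0, 0, 145, 0, 0, 0, 5]]}}

```text
time_s: 15.25
tcp_pos: [0.6465, 0.2637, 0.2171]
eef_rot: [39.0, 90.0, -141.0]
contact_force: [0.5, 1.2, -0.3]
gripper_width: 0.0135
```

Emit:
{"fn": "carry_out", "kwargs": {"moves": [[0, 0, 35, 0, 0, 0, 5], [0, 0, 65, 0, 0, 0, 5], [-4, -15, 80, 0, 0, 0, 5], [-11, -45, 80, 0, 0, 0, 5], [-18, -80, 80, 0, 0, 0, 5]]}}

```text
time_s: 15.75
tcp_pos: [0.628, 0.1833, 0.2953]
eef_rot: [-31.6, 90.0, 148.5]
contact_force: [0.2, -1.3, -0.7]
gripper_width: 0.0134
```

Emit:
{"fn": "carry_out", "kwargs": {"moves": [[-8, -35, 0, 0, 0, 0, 5], [-17, -75, 0, 0, 0, 0, 5], [-26, -115, 0, 0, 0, 0, 5], [-34, -148, 0, 0, 0, 0, 5], [-38, -163, 0, 0, 0, 0, 5]]}}

```text
time_s: 16.25
tcp_pos: [0.5891, 0.018, 0.2954]
eef_rot: [10.9, 90.0, -169.2]
contact_force: [1.0, -0.0, -0.1]
gripper_width: 0.0135
```

Emit:
{"fn": "carry_out", "kwargs": {"moves": [[0, 0, 0, 0, 0, 0, 5], [0, 0, 0, 0, 0, 0, 5]]}}

```text
time_s: 16.45
tcp_pos: [0.5906, 0.0209, 0.2953]
eef_rot: [-73.7, 90.0, 106.3]
contact_force: [0.9, 0.4, -1.0]
gripper_width: 0.0133
```

```bash
python3 - <<'E'
from h import *
S=r.capture("scene");T=r.capture("top");s=st();c=proj("scene",[[.591,.021,.24]])[0].astype(int)
o=c-[45,50];cv2.imwrite("pics/s2.png",cv2.resize(S[o[1]:o[1]+100,o[0]:o[0]+90],(540,600),interpolation=cv2.INTER_CUBIC))
p=s['tcp_pos'];f=lambda X:((proj("scene",[X])[0]-o)*6).round().tolist()
print('tcp',f(p),'foot pred',f([p[0],p[1],p[2]-.060]),'bulb',f([p[0],p[1],p[2]-.044]),'rim c',f([.5905,.021,.191]))
u=proj("scene",[[p[0],p[1],p[2]-.04]])[0].astype(int);m=mask(S,'copper',[u[0]-20,u[1]-18,u[0]+20,u[1]+18]);v=np.argwhere(m)
for y in range(v[:,0].min(),v[:,0].max()+1): x=v[v[:,0]==y,1];print((y,round(float(x.mean()),1),len(x)),end=' ')
print([ (z,proj("scene",[[p[0],p[1],p[2]-.060+z]])[0].round(1).tolist()) for z in(0,.016,.045,.058)])
E
```

```text
t 16.55 tcp [590.9  21.8 295.1] jaw yaw -89.95 x [-0.  0. -1.] j [ 21.   10.6  -4.   -0.  -75.4  69. ] F [ 0.2 -0.5 -1.1] w 13.3
tcp [274.0, 164.0] foot pred [274.0, 316.0] bulb [274.0, 277.0] rim c [273.0, 421.0]
(144, 278.5, 6) (145, 279.0, 5) (146, 278.5, 4) (147, 278.5, 4) (148, 278.5, 4) (149, 278.5, 4) (150, 279.0, 5) (151, 279.0, 5) (152, 279.0, 5) (153, 279.0, 5) (154, 279.0, 5) (155, 279.0, 7) (156, 279.0, 9) (157, 279.0, 11) (158, 279.0, 13) (159, 278.5, 14) (160, 278.5, 14) (161, 278.5, 14) (162, 279.0, 15) (163, 278.5, 16) (164, 279.0, 15) (165, 279.0, 15) (166, 279.0, 15) (167, 279.0, 15) (168, 278.5, 14) (169, 279.0, 13) (170, 279.0, 11) (171, 279.5, 8) (172, 278.5, 2) [(0, [278.7, 170.7]), (0.016, [278.7, 164.1]), (0.045, [278.7, 151.8]), (0.058, [278.7, 146.2])]
```

View pics/s2.png

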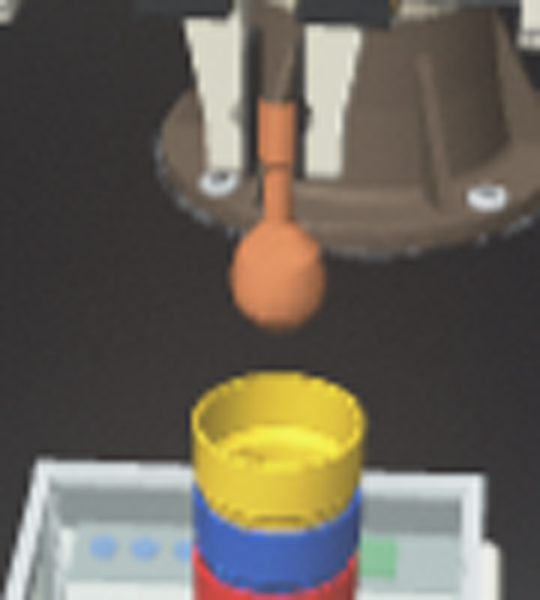

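The sinker hangs vertical. Its bulb at crop (278,277) lines up with the yellow rim centre at (278,422). Lowering gently.

Emit:
{"fn": "carry_out", "kwargs": {"moves": [[0, 0, -18, 0, 0, 0, 5], [0, 0, -40, 0, 0, 0, 5], [0, 0, -62, 0, 0, 0, 5], [0, 0, -78, 0, 0, 0, 5], [0, 0, -87, 0, 0, 0, 5]]}}

```text
time_s: 17.05
tcp_pos: [0.5903, 0.022, 0.2064]
eef_rot: [13.5, 89.9, -166.4]
contact_force: [0.1, 0.5, -0.2]
gripper_width: 0.0134
```

Emit:
{"fn": "carry_out", "kwargs": {"moves": [[0, 0, -2, 0, 0, 0, 5], [0, 0, -3.5, 0, 0, 0, 5], [0, 0, -5, 0, 0, 0, 5], [0, 0, -6, 0, 0, 0, 5], [0, 0, -6, 0, 0, 0, 5]]}}

```text
time_s: 17.55
tcp_pos: [0.5909, 0.0211, 0.2027]
eef_rot: [-158.3, 90.0, 21.7]
contact_force: [0.2, -0.1, -0.7]
gripper_width: 0.0132
```

Emit:
{"fn": "carry_out", "kwargs": {"moves": [[0, 0, -0.5, 0, 0, 0, 5], [0, 0, -1, 0, 0, 0, 5], [0, 0, -1.5, 0, 0, 0, 5], [0, 0, -2, 0, 0, 0, 5], [0, 0, -2, 0, 0, 0, 5]]}}

```text
time_s: 18.05
tcp_pos: [0.5914, 0.021, 0.2013]
eef_rot: [179.3, 89.9, -0.6]
contact_force: [-0.2, 0.0, 5.3]
gripper_width: 0.0135
```

Floor contact at 5 N, where expected. Easing off and releasing.

Emit:
{"fn": "carry_out", "kwargs": {"moves": [[0, 0, 0.8, 0, 0, 0, 5], [0, 0, 0.8, 0, 0, 0, 5], [0, 0, 0.8, 0, 0, 0, 20], [0, 0, 0.8, 0, 0, 0, 30], [0, 0, 0.8, 0, 0, 0, 40]]}}

```text
time_s: 18.55
tcp_pos: [0.5906, 0.021, 0.2008]
eef_rot: [5.8, 90.0, -174.2]
contact_force: [-0.0, -0.4, -0.9]
gripper_width: 0.0281
```

Emit:
{"fn": "carry_out", "kwargs": {"moves": [[0, 0, 0, 0, 0, 0, 45], [0, 0, 0, 0, 0, 0, 45], [0, 0, 15, 0, 0, 0, 45], [0, 0, 45, 0, 0, 0, 45], [0, 0, 80, 0, 0, 0, 45]]}}

```text
time_s: 19.05
tcp_pos: [0.5901, 0.0209, 0.2809]
eef_rot: [15.5, 89.8, -164.5]
contact_force: [1.1, -0.3, 0.1]
gripper_width: 0.0392
```

Emit:
{"fn": "carry_out", "kwargs": {"moves": [[0, 0, 30, 0, 0, 0, 60], [-20, -30, 30, 0, 0, 0, 60], [-40, -70, 30, 0, 0, 0, 60], [-60, -110, 30, 0, 0, 0, 60], [-70, -150, 30, 0, 0, 0, 60]]}}

```text
time_s: 19.55
tcp_pos: [0.5193, -0.1301, 0.3118]
eef_rot: [-165.0, 89.9, 15.0]
contact_force: [1.0, -0.1, -0.0]
gripper_width: 0.0524
```

```bash
python3 - <<'E'
from h import *
st();S=r.capture("scene");T=r.capture("top")
c=proj("scene",[[.591,.021,.15]])[0].astype(int)
a=cv2.resize(S[c[1]-60:c[1]+60,c[0]-40:c[0]+40],(400,600),interpolation=cv2.INTER_CUBIC)
b=cv2.resize(T[100:300,130:450],(400,250));d=cv2.resize(S[140:300,100:440],(400,250))
cv2.imwrite("pics/f.png",np.hstack([a,np.vstack([b,d,np.zeros((100,400,3),np.uint8)])]))
D=np.load("im0.npz")
for nm,I,J,X in(("bottle S",S,D["S"],("scene",[.398,.295,.08])),("bottle T",T,D["T"],("top",[.398,.295,.08])),("jar S",S,D["S"],("scene",[.457,-.278,.04])),("jar T",T,D["T"],("top",[.457,-.278,.04])),("box S",S,D["S"],("scene",[.644,-.25,.03])),("box T",T,D["T"],("top",[.644,-.25,.03]))):
    u=proj(X[0],[X[1]])[0].astype(int);k=np.s_[u[1]-20:u[1]+20,u[0]-20:u[0]+20]
    print(nm,np.round(cv2.phaseCorrelate(*[np.float32(cv2.cvtColor(q[k],6)) for q in(J,I)]),2))
E
```

```text
t 19.55 tcp [ 519.3 -130.1  311.8] jaw yaw -89.94 x [ 0.001  0.    -1.   ] j [  6.9   4.6  -8.9  -0.  -76.4  83.1] F [ 1.  -0.1 -0. ] w 52.4Traceback (most recent call last):
  File "<stdin>", line 10, in <module>
    return _wrapfunc(a, 'round', decimals=decimals, out=out)
    return _wrapit(obj, method, *args, **kwds)
    conv = _array_converter(obj)
ValueError: setting an array element with a sequence. The requested array has an inhomogeneous shape after 1 dimensions. The detected shape was (2,) + inhomogeneous part.
```

View pics/f.png

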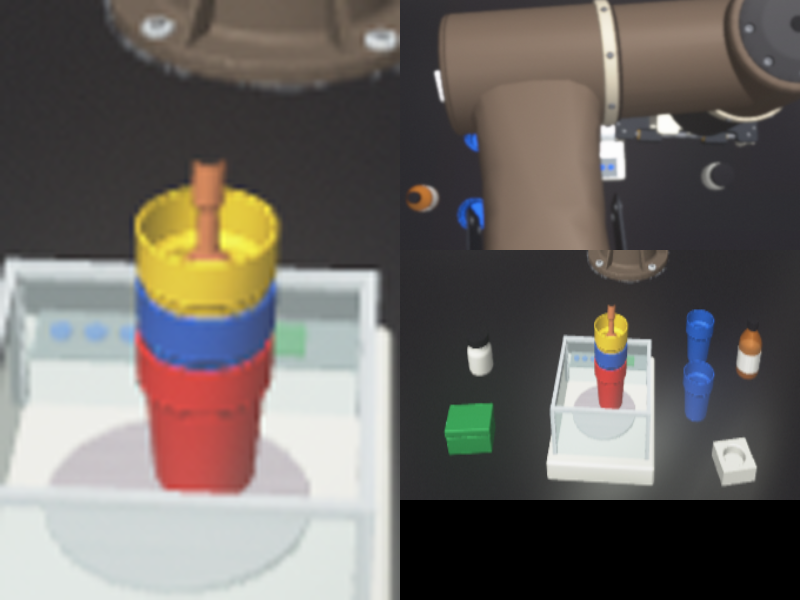

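The final picture shows the sinker upright in yellow, knob top at (210,163), with the stack straight on the pan. The bottle, jar and green box are standing in place. I'll settle the arm and hand in.

Emit:
{"fn": "carry_out", "kwargs": {"moves": [[0, 0, 0, 0, 0, 0, 60], [0, 0, 0, 0, 0, 0, 60], [0, 0, 0, 0, 0, 0, 60]]}}

```text
time_s: 19.95
tcp_pos: [0.5211, -0.1281, 0.311]
eef_rot: [-8.0, 90.0, 172.1]
contact_force: [0.6, -0.1, 0.7]
gripper_width: 0.0524
```

```bash
python3 -c "
from plant import r
print(r.get_state()['qd'].round(2));print(r.close_job())"
```

```text
[ 0.37  0.03 -0.06  0.04 -0.12  0.05]
the job is handed in; nothing more can be done
None
```

The weighing set is made up on the balance and handed in at about 20 s of the 72 s allowed. I nested the leftmost blue cup in the red one and the yellow cup in the blue, then lowered the sinker upright into the yellow cup. The highest contact force I read was 12 N, with the blue cup; the sinker touched down at about 5 N.

- **Final picture:** the stack is straight with only the cups' top bands showing and red on the pan. The sinker is upright with its knob above the rim.
- **Cup fits:** the blue and yellow rims agreed with the fully-home height to about a pixel. The tool ended 1–2 mm higher than calculated at both cups and the sinker, which I put down to grip height.
- **Bystanders:** the bottle, jar and green box look undisturbed by eye. My numerical check that they had not shifted crashed on a formatting error, and I did not rerun it.
- **Other disagreements:** a scene-camera refit of red after nesting put it about 10 mm off in x. I discounted it because it used only part of the cup, and the top view did not support it. The first sinker fit was also poor, so I measured the sinker again by hand.

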